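Fit the cup rack's retaining bar and lock it with its sleeve

TASK

Take the leaning retaining bar from its parking stand, lower it without dropping it into the two slanted slots at the front of the cup rack so that it bridges them and lies fully home, its thin stub on top of the rack's half spigot, and let go. Then push the square sleeve over the stub and half spigot together until it meets the cheek, so that the bar is locked, and let go. Leave the cups and all the other things as they stand.

Things in the scene. Friction and masses are not known exactly. Their poses are not given: they have to be found in the camera images.
- rack: White plastic cup rack, fixed. Origin on the table below the bar's place, midway between two upright front cheeks; x to its back, y along the bar's place, z up. Cheeks 10 mm thick, inner faces at y = +-90 mm, outer at +-100, about 160 mm high. Behind them (x 35 to 160 mm) the deck with the cups, 50 mm up; side panels 85 mm, rear posts 120 mm high.
- seat (a point): Point on the rack 135 mm above the table: the bar's origin when the bar lies home in both slots (axes as the rack's).
- slot_pos (a point): Middle of the slot in the rack's +y cheek, at its floor (y = +95 mm). Both slots are alike: they lean 22 degrees towards the robot, rising along u = (-0.375, 0, 0.927) in the rack's frame; 12 mm wide, 27 mm deep with flared mouth. The floor lies 6 mm below the seat along u. The slot's front face carries the 8 mm bar; the 4 mm of play is all behind the bar.
- slot_neg (a point): The same point in the slot of the -y cheek (y = -95 mm), the cheek with the half spigot.
- spigot_tip (a point): Tip of the half spigot, a stub that stands out from the -y cheek's outer face (y = -100 to -148 mm), 8 mm thick and 9 mm high along u, its top flush with the slot floor, so that the bar's stub lies on top of it. The point is the centre of its end face.
- sleeve_home (a point): Point on the rack in the middle of bar stub and half spigot together, 125 mm from the rack's middle, 129 mm above the table: centre of the sleeve when its end meets the -y cheek (axes as the rack's). Once let go, the sleeve sags a few mm and hangs on the stub.
- bar: Loose aluminium bar, 8 mm strip, 0.16 kg. Frame upright (z up) when in slots; the strip leans in it: length along y, height along u = (-0.375, 0, 0.927), thickness along (0.927, 0, 0.375). Origin at the centre of its middle part, 172 mm long, 44 mm high, which fits between the cheeks. Tongues for the slots: u -6 to +18 mm, to y = +106 and -98 mm. Starts in the parking stand, stub to -y.
- stub_tip (a point): End of the bar's thin stub, which goes on from the -y tongue, y = -98 to -148 mm in the bar's frame, 8 mm thick, 8 mm high (u -6 to +2 mm). The point is the centre of its end face.
- stand: White plastic parking stand of the bar, fixed: base plate 120 x 210 x 8 mm and two slotted cheeks like the rack's (same spacing, slots and lean, 150 mm high; no spigot, no deck). Origin on the table below the bar's origin, which rests 125 mm up; axes as the rack's.
- sleeve: Locking sleeve, a loose square white plastic tube 40 x 40 mm outside, 50 mm long, bore 28 x 28 mm right through, 0.05 kg. Origin at its centre, bore along its y. Starts lying on the table in front, bore level, centre 20 mm up.
- cup0: White ceramic cup, 54 mm across, 70 mm high, standing on the rack's deck, -y side; origin under its foot. To be left alone.
- cup1: White ceramic cup, 54 mm across, 70 mm high, standing on the rack's deck, middle; origin under its foot. To be left alone.
- cup2: White ceramic cup, 54 mm across, 70 mm high, standing on the rack's deck, +y side; origin under its foot. To be left alone.
- sugar_jar: Closed glass jar, 58 mm across, 75 mm high, standing on the table in front; origin under its foot. To be left alone.
- cup3: White ceramic cup like those on the rack, 54 mm across, 70 mm high, standing on the table in front; origin under its foot. To be left alone.
- saucers: Pile of glass saucers, 120 mm across, 55 mm high; origin under its middle. To be left alone.
- kettle: Aluminium kettle, 150 mm across, 195 mm high over its bail handle, spout with flap to its -y; origin under its middle. To be left alone.
- tea_tin: Steel tin, 84 mm across, 130 mm high, at the back; origin under its foot. To be left alone.
Mind the look-alikes: they are no part of the job. What is shaped like the sleeve but purple or yellow is not meant.

How it is judged:
By the outcome, as a careful person would: the job done as asked, in the order asked, and still so for the second after the job is handed in, with the robot touching nothing.
It also fails if it takes over 59 s, if anything falls off the work surface, if the arm or the gripper's body presses on something with over 40 N, if the wrist force passes 120 N, or if a joint passes its speed limit or range.

ROBOT

A 6-joint arm with a two-finger parallel gripper is mounted at the origin on the work surface. World frame = base frame: x ahead of the robot, y to its left, z up, the work surface at z = 0. Lengths are in mm, angles in degrees, forces in N, time in s.
With the tool pointing down it reaches from about 350 to 850 mm from the base axis. Payload 8.1 kg.
Tool frame: the origin (TCP) lies between the finger pads; the fingertips stand r.nose_length ahead of it and the grasp point (between the pads) lies 3 mm ahead of it (r.nose_length is the distance from the TCP to the fingertips, in mm); x points along the fingers, y is the direction in which the jaws open and shut, and the axes are right-handed (so a half turn about x gives the same grasp; the last joint's range is limited). The gripper opens to 85 mm and grips with 20 to 120 N. Pads are 22 mm wide; open, the fingers measure 114 mm over their backs; the gripper's body (76 mm by 85 mm) begins 54 mm behind the grasp point. The pads swing forward as they close: fully open they stand 13 mm farther back than shut.
Start: joints at [71.941, 7.471, 85.268, -0, 87.261, -4.893], TCP at [136.647, 584.237, 253.292] pointing down, gripper open.
Joint ranges: [-169.43, 169.43], [-51.17, 129.36], [1.28, 143.12], [-76.62, 256.62], [0, 156.53], [-152.29, 152.29]. Speed limits (degrees/s): [136.94, 136.94, 159.86, 180, 180, 180].

INTERFACE

Orientations are given as [roll, pitch, yaw] about the fixed x, y, z axes, in that order (R = Rz(yaw) Ry(pitch) Rx(roll)).
In Python, from bench import sense, optics, order, r gives the robot as it stands.
- The arm moves only by the tool carry_out, never from a script. Its argument "commands" is one flat list of numbers, 7 for each row, row after row: the shift along the tool's x, y, z in m, then the turn, a rotation vector about the tool's x, y, z in degrees, then the closure, from -1 (fully open) to 1 (shut), so that 0 is half open. A call has 1 to 12 rows; each row is the pose to reach, as a shift and turn from the pose measured when the call began, along the tool's axes at that moment; what a row does not reach only later rows make up. A row lasts 1/8 s, in which the tool goes at most 62.5 mm and 10.7 degrees, less where a joint would pass 70% of its speed; a pose out of reach is approached as far as the arm can. A call with a gripper value outside its range is refused whole. The fingers move at their own pace and stop on an object; "grip_force" is the grip in N (left out, the last holds). Time passes only in rows, so rows that repeat a pose let the fingers close. It gives the time, the measured TCP pose, the force and the opening at its end, in the units of the state.
- sense(): the state, without advancing time (a new reading comes with each control period).
- optics.snapshot(name): name is "scene" or "top"; returns (picture, depth): 420x560x3 uint8, red, green, blue; 420x560 float32, mm along the optical axis (not along the pixel's ray), 0 where there is no reading.
- optics.calibration(name): a dict with "mtx" (3x3 intrinsics, pixels), "extrinsics" (4x4, takes a point from camera to world coordinates). Camera axes: x right, y up, looking along -z (the intrinsics and any distortion apply to the point x, -y, -z); pixel columns grow to the right and rows downward; lengths in mm; the calibration is good to about 2 mm. A picture is of the moment at which its call begins. calibration takes no time and is no camera call.
- order.hand_in(): hands the job in, once; it reports no verdict.
The state is a dict: "time": time; "joint_pos": joint angles; "qd": joint speeds; "joint_efforts": joint torques, N m; "tool_pos": TCP position; "tcp_rot": TCP orientation; "ft_force": force on the tool from outside, world axes, zero at the start; "wrist_torque": the same for the moment, N m; "finger_gap": finger opening in mm.
Only numpy, scipy, OpenCV 4.12 (cv2) and the standard library are available. Lean on these libraries where they do the work, as an engineer would, in place of code of your own. Each camera call takes 0.05 s, during which the arm holds its last target. There are 200 camera calls.

## Working session

There is one attempt and no reset: what is moved stays moved. The work goes in short steps, Python scripts to look and compute and a tool call to move; the robot and the scene stay as the last step left them, time stands still between calls to the robot, and variables do not carry over. Pictures are saved under pics/ and viewed, about 8 in all and at most 12, crops included, and the job is handed in when it is done.

Besides the shell and the picture viewer there is one more tool, called after "Request:" by a JSON object that holds its "api" and its "payload". carry_out: Moves the arm, as the interface text tells. Its arguments: {"type":"object","properties":{"commands":{"type":"array","items":{"type":"number"}},"grip_force":{"type":"number"}},"required":["commands"]}

```bash
ls; mkdir -p pics
cat > h.py <<'E'
import numpy as np, cv2, pickle
from bench import sense, optics, order, r
from scipy.spatial.transform import Rotation as Ro
def snap(n,f):
    p,d=optics.snapshot(n); cv2.imwrite(f'pics/{f}.png',p[:,:,::-1]); np.save(f'pics/{f}.npy',d); return p,d
def pts(n,d):
    c=optics.calibration(n); K=c['mtx'];T=c['extrinsics']
    v,u=np.mgrid[:d.shape[0],:d.shape[1]]
    q=np.stack([(u-K[0,2])/K[0,0]*d,-(v-K[1,2])/K[1,1]*d,-d,np.ones_like(d)],-1)
    return (q@np.array(T).T)[...,:3]
E
python3 - <<'E'
from h import *
print(sense(),r.nose_length)
for n in('scene','top'):
    c=optics.calibration(n);print({k:np.round(v,3).tolist() if not isinstance(v,str) else v for k,v in c.items()})
    p,d=snap(n,n+'0')
E
```

```text
pics
{'time': 0.0, 'joint_pos': array([ 7.19395204e+01,  7.51576229e+00,  8.53291184e+01,  1.10081300e-03,
        8.72607127e+01, -4.89537889e+00]), 'qd': array([-0.00476448,  0.01259547,  0.04594241,  0.00347891,  0.01203736,
       -0.01729788]), 'joint_efforts': array([ 1.31646422e-03, -5.69411767e+01, -5.00555384e+01, -3.02343024e-04,
        1.46407768e-02, -3.04678326e-05]), 'tool_pos': array([136.49385396, 583.75243185, 252.23910709]), 'tcp_rot': array([ -95.49193089,   89.89440086, -108.65708518]), 'ft_force': array([-0.32852309,  0.10849007, -0.66986099]), 'wrist_torque': array([-0.00489864,  0.03046126, -0.00951737]), 'finger_gap': 85.34579455776088} 22.0
{'mtx': [[404.763, 0.0, 282.993], [0.0, 404.763, 204.339], [0.0, 0.0, 1.0]], 'extrinsics': [[0.27, -0.608, 0.747, 1250.244], [0.963, 0.154, -0.222, -178.421], [0.02, 0.779, 0.627, 720.296], [0.0, 0.0, 0.0, 1.0]]}
{'mtx': [[421.795, 0.0, 281.672], [0.0, 421.795, 212.784], [0.0, 0.0, 1.0]], 'extrinsics': [[0.014, 0.992, -0.129, 374.846], [-1.0, 0.014, -0.001, 12.432], [0.001, 0.129, 0.992, 1256.553], [0.0, 0.0, 0.0, 1.0]]}
```

View pics/scene0.png

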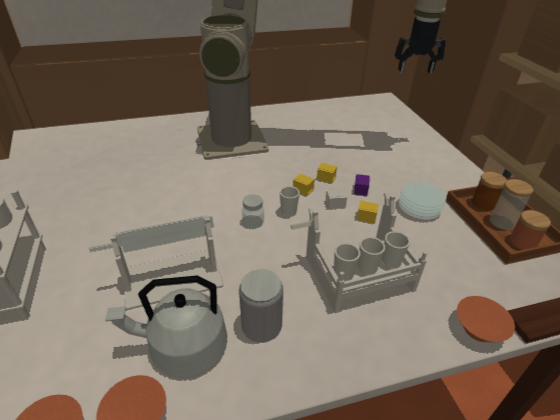

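View pics/top0.png

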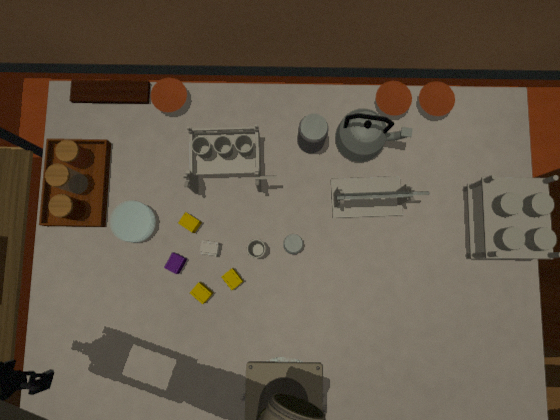

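Top view: rack ≈(225,155) with its half spigot at (270,178), stand with bar at (367,197) and stub at (425,193). Candidates for the sleeve are white (209,247), yellow (190,222), (232,279), (201,292) and purple (176,263). By the description I choose the white one at (209,247), which is scene (337,200). A dark second rack at (515,220) is not meant.

Run:
```python
from h import *
a=cv2.imread('pics/top0.png');b=cv2.imread('pics/scene0.png')
R=lambda im,x,y,w,h:cv2.resize(im[y:y+h,x:x+w],(400,300),interpolation=cv2.INTER_CUBIC)
cv2.imwrite('pics/c1.png',np.vstack([np.hstack([R(a,170,115,120,90),R(a,320,155,120,90)]),np.hstack([R(b,280,160,160,120),R(a,185,225,64,48)])]))
for n in('top','scene'):
    d=np.load(f'pics/{n}0.npy');P=pts(n,d);im=(a if n=='top' else b)
    def win(nm,lo,hi):
        m=((P>lo)&(P<hi)).all(-1)&(d>0)
        q=P[m]
        print(n,nm,len(q),end=' ')
        if len(q)>3:
            (c,s,an)=cv2.minAreaRect(q[:,:2].astype(np.float32)); print(np.round(c,1),np.round(s,1),round(an,1),'z',np.round(np.percentile(q[:,2],[5,50,95]),1))
        else: print()
    for px in ([(225,155),(367,197),(209,247),(425,193),(270,178),(190,182),(258,184),(257,248)] if n=='top' else [(337,200),(165,235),(300,225),(95,247)]):
        print(n,px,np.round(P[px[1],px[0]],1))
    q=P[205:215,:][d[205:215,:]>0];
    s=P[247,209] if n=='top' else P[200,337]
    win('sleeve',s-[45,45,30],s+[45,45,60])
    win('table',np.array([200,-100,-30]),np.array([300,0,30]))
```

```text
top (225, 155) [691.1 177.2  84. ]
top (367, 197) [ 564.7 -214.   145.9]
top (209, 247) [430.6 221.   39.6]
top (425, 193) [ 581.9 -376.9  123.4]
top (270, 178) [617.2  46.4 124.9]
top (190, 182) [606.4 268.4 108.2]
top (258, 184) [596.3  77.7 144.1]
top (257, 248) [431.2  84.7   6.2]
top sleeve 251 [429.2 222.1] [50.4 39.8] 82.8 z [35.1 39.  43.5]
top table 1217 [250.1 -50.4] [ 98. 100.] 0.7 z [-4.7 -0.8  3.3]
scene (337, 200) [448.8 215.3  31.8]
scene (165, 235) [ 578.7 -238.9  123.9]
scene (300, 225) [625.6  47.6 129.5]
scene (95, 247) [ 585.8 -376.8  129.2]
scene sleeve 471 [449. 215.] [89.2 87.3] 88.8 z [ 2.  25.2 41.8]
scene table 638 [250.  -50.1] [99.8 99.7] 90.0 z [-1.3  1.   3.3]
```

View pics/c1.png

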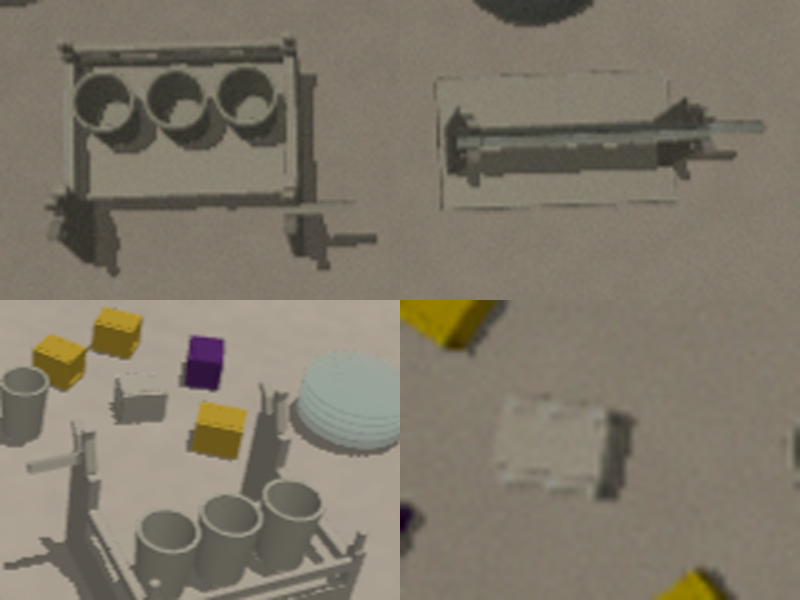

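```bash
cat >> h.py <<'E'
def cloud(n,f,lo,hi,e=0):
    d=np.load(f'pics/{f}.npy'); P=pts(n,d); m=((P>lo)&(P<hi)).all(-1)&(d>0); return P[m]
def loc(q,o,yaw): return (q-[o[0],o[1],0])@Ro.from_euler('z',yaw,degrees=True).as_matrix()
E
python3 - <<'E'
from h import *
f=lambda q:np.round(np.percentile(q,[1,5,50,95,99]),1)
for n in('top','scene'):
    print('==',n)
    q=cloud(n,n+'0',[540,-390,112],[620,-325,140]); print('stub',len(q),'x',f(q[:,0]),'y',f(q[:,1]),'z',f(q[:,2]), 'slope',np.polyfit(q[:,1],q[:,0],1))
    q=cloud(n,n+'0',[540,-300,112],[620,-155,160]);
    c=q.mean(0);U,S,V=np.linalg.svd(q-c,full_matrices=False);print('bar',len(q),c.round(1),V.round(3).tolist(),S/len(q)**.5,'z',f(q[:,2]))
    q=cloud(n,n+'0',[540,-360,140],[620,-120,175]);print('bar hi y',f(q[:,1]),'x',f(q[:,0]))
    for y in range(-380,-115,6):
        s=cloud(n,n+'0',[540,y,100],[620,y+6,180])
        if len(s):print(y+3,len(s),np.round(s[:,2].min()),np.round(s[:,2].max()),np.round(np.median(s[:,0])),end=' | ')
    print()
    b=cloud(n,n+'0',[440,-350,3],[680,-100,16]);print('base',cv2.minAreaRect(b[:,:2].astype(np.float32)))
    q=cloud(n,n+'0',[580,20,108],[660,70,145]); print('spig',len(q),'x',f(q[:,0]),'y',f(q[:,1]),'z',f(q[:,2]),'slope',np.polyfit(q[:,1],q[:,0],1))
    q=cloud(n,n+'0',[540,60,100],[680,300,175])
    for k in(0,1):
        s=q[(q[:,1]<170)==k]; print('cheek',len(s),[f(s[:,i]).tolist() for i in range(3)])
    q=cloud(n,n+'0',[600,40,40],[820,300,130]);print('rack',cv2.minAreaRect(q[:,:2].astype(np.float32)),f(q[:,2]))
E
```

```text
== top
stub 108 x [559.9 562.7 582.8 598.  602.7] y [-383.1 -380.8 -343.9 -330.1 -328.5] z [113.2 117.4 125.8 138.3 139.6] slope [-5.34949133e-02  5.62734293e+02]
bar 293 [ 572.2 -226.5  137.5] [[-0.06, 0.998, 0.012], [-0.474, -0.039, 0.88], [0.879, 0.047, 0.475]] [41.9970286  11.64936698  2.07324238] z [113.2 115.9 142.5 147.3 149.4]
bar hi y [-338.6 -333.4 -240.4 -145.2 -136.8] x [558.4 561.8 569.2 585.4 590.2]
-377 7 123.0 126.0 584.0 | -371 10 122.0 127.0 584.0 | -365 9 121.0 130.0 581.0 | -359 9 122.0 128.0 583.0 | -353 7 120.0 127.0 581.0 | -347 6 122.0 130.0 580.0 | -341 19 106.0 149.0 581.0 | -335 45 102.0 151.0 583.0 | -329 49 100.0 148.0 588.0 | -323 13 111.0 147.0 578.0 | -317 11 110.0 149.0 575.0 | -311 16 110.0 146.0 576.0 | -305 12 110.0 148.0 577.0 | -299 15 109.0 147.0 578.0 | -293 14 107.0 146.0 579.0 | -287 13 105.0 148.0 574.0 | -281 13 105.0 147.0 574.0 | -275 10 117.0 148.0 574.0 | -269 10 116.0 147.0 574.0 | -263 16 114.0 146.0 574.0 | -257 13 112.0 148.0 571.0 | -251 13 115.0 146.0 571.0 | -245 14 111.0 147.0 574.0 | -239 12 109.0 147.0 572.0 | -233 14 110.0 15
[... 2615 characters left out ...]
152.0 587.0 | -143 51 104.0 152.0 582.0 | -137 18 121.0 144.0 572.0 | 
base ((560.0194702148438, -224.93365478515625), (247.7788543701172, 238.31246948242188), 89.75223541259766)
spig 103 x [616.2 617.9 624.7 627.7 627.9] y [26.5 27.1 47.1 67.8 69. ] z [122.1 123.8 128.8 132.4 132.9] slope [-2.87272116e-02  6.25407919e+02]
cheek 286 [[590.9, 594.6, 618.0, 638.4, 639.8], [262.8, 263.1, 265.5, 272.9, 274.7], [100.6, 103.1, 128.2, 156.4, 161.0]]
cheek 277 [[598.6, 603.2, 627.7, 647.6, 648.4], [61.1, 66.2, 76.1, 84.3, 85.6], [100.6, 102.9, 130.1, 156.9, 161.3]]
rack ((686.9265747070312, 161.1168212890625), (176.00164794921875, 236.04478454589844), 2.6159827709198) [ 43.1  48.5  85.5 120.5 126.9]
```

The close crop confirms the choices: the white sleeve is bore-along-y, and the real rack has its spigot to −y. Next I refine the stand→rack offset within each camera and plan the first reach.

```bash
cat >> h.py <<'E'
# rack-like frames: origin xy, yaw ; poses in world
STAND=np.array([575.7,-238,125.]),3.2
RACK=np.array([612.5,176,135.]),2.4
def frame(yaw,tilt=22,flip=1):
    a,t=np.radians(tilt),0
    X=np.array([np.sin(a),0,-np.cos(a)]);Y=flip*np.array([np.cos(a),0,np.sin(a)])
    return Ro.from_euler('z',yaw,degrees=True)*Ro.from_matrix(np.stack([X,Y,np.cross(X,Y)],1))
def cur():
    s=sense(); return s['tool_pos'],Ro.from_euler('xyz',s['tcp_rot'],degrees=True)
def rel(p,R):   # grasp point target p (3mm ahead of TCP)
    tp,tR=cur(); tcp=p-R.apply([3,0,0])
    return np.round(tR.inv().apply(tcp-tp)/1000,4), np.round((tR.inv()*R).as_rotvec(degrees=True),2)
E
python3 - <<'E'
from h import *
for n in('top','scene'):
  for nm,o,yaw in(('stand',)+STAND,('rack',)+RACK):
    for lo,hi in((18,40),(-30,40)):
      q=cloud(n,n+'0',[540,-390,o[2]+lo],[680,300,o[2]+hi]); l=loc(q,o,yaw)
      for s in(1,-1):
        m=(abs(l[:,1]*s-96)<16)&(abs(l[:,0])<40); k=l[m]; print(n,nm,lo,s,len(k),'x',np.percentile(k[:,0],[3,50,97]).round(1),'y',np.percentile(k[:,1],[3,50,97]).round(1))
tp,tR=cur();print(tR.as_matrix().round(2).tolist())
u=np.array([-.375,0,.927])
for f in(1,-1):
  R=frame(3.2,flip=f); p=STAND[0]+Ro.from_euler('z',3.2,degrees=True).apply(u*90)
  print(f,p,rel(p,R), R.as_matrix().round(2).tolist())
E
```

```text
top stand 18 1 18 x [-9.4 -3.6  9.3] y [ 80.5  90.9 103.1]
top stand 18 -1 22 x [-13.2   4.3   9.3] y [-101.7  -94.   -82.8]
top stand -30 1 118 x [-17.6   0.3  29.2] y [ 82.   93.6 104.1]
top stand -30 -1 138 x [-19.4   2.   27.6] y [-107.5  -94.3  -82.8]
top rack 18 1 12 x [3.4 6.4 9.5] y [ 92.1  96.5 100.4]
top rack 18 -1 10 x [4.1 6.9 9.9] y [-96.1 -92.2 -88.3]
top rack -30 1 108 x [-19.6   3.4  28.8] y [ 91.4  93.6 101.5]
top rack -30 -1 87 x [-20.2   3.7  29.7] y [-110.7  -94.8  -88.8]
scene stand 18 1 32 x [-5.3  9.  12.7] y [81.2 88.4 98.4]
scene stand 18 -1 55 x [-8.8  0.7 12.3] y [-105.4  -97.   -81.1]
scene stand -30 1 226 x [-14.1  12.   32.3] y [ 80.9  88.4 100.1]
scene stand -30 -1 376 x [-13.8   8.7  31.6] y [-106.3  -96.7  -81.1]
scene rack 18 1 22 x [ 3.7  8.2 11. ] y [88.  93.1 97.7]
scene rack 18 -1 23 x [ 5.3 10.3 12.3] y [-102.   -98.1  -91.8]
scene rack -30 1 261 x [-15.6   9.   30.1] y [87.2 89.2 97.4]
scene rack -30 -1 245 x [-15.7  11.7  31.3] y [-107.8 -100.1  -91.9]
[[-0.0, 0.23, 0.97], [-0.0, 0.97, -0.23], [-1.0, -0.0, -0.0]]
1 [ 542.00262421 -239.88397579  208.43      ] (array([ 0.0422, -0.7099,  0.5814]), array([ 72.69, -14.07,  18.96])) [[0.37, 0.93, 0.06], [0.02, 0.05, -1.0], [-0.93, 0.37, 0.0]]
-1 [ 542.00262421 -239.88397579  208.43      ] (array([ 0.0422, -0.7099,  0.5814]), array([-104.87,  -20.48,  -15.2 ])) [[0.37, -0.93, -0.06], [0.02, -0.05, 1.0], [-0.93, -0.37, 0.0]]
```

Request:
{"api": "carry_out", "payload": {"commands": [-0.02,-0.04,0.05,5,-1,1,-1,-0.03,-0.09,0.1,10,-2,3,-1,-0.04,-0.14,0.15,16,-3,4,-1,-0.05,-0.19,0.2,23,-4,6,-1,-0.05,-0.24,0.26,30,-6,8,-1,-0.05,-0.29,0.31,37,-7,10,-1,-0.05,-0.34,0.36,44,-8,12,-1,-0.04,-0.39,0.4,51,-10,13,-1,-0.03,-0.44,0.44,58,-11,15,-1,-0.02,-0.49,0.47,64,-12,17,-1,-0.01,-0.54,0.5,69,-13,18,-1,0,-0.59,0.53,72.7,-14,19,-1]}}

```text
time: 1.6
tool_pos: [500.3, -61.3, 261.9]
tcp_rot: [90.2, 67.9, 3.3]
ft_force: [0.4, 0.9, -0.6]
finger_gap: 85.9
```

Run:
```python
from h import *
s=sense();print(s['joint_pos'].round(1),s['ft_force'].round(1))
u=np.array([-.375,0,.927])
R=frame(3.2); p=STAND[0]+Ro.from_euler('z',3.2,degrees=True).apply(u*80)
print(rel(p,R))
```

```text
[-18.2 -29.  119.    8.4  69.6 -22.8] [ 0.4  0.9 -0.6]
(array([0.0684, 0.0099, 0.1806]), array([-0.19, -0.02, -0.06]))
```

Request:
{"api": "carry_out", "payload": {"commands": [0.015,0.003,0.045,0,0,0,-1,0.03,0.005,0.09,0,0,0,-1,0.045,0.008,0.135,0,0,0,-1,0.06,0.01,0.17,0,0,0,-1,0.068,0.01,0.181,0,0,0,-1,0.075,0.01,0.181,0,0,0,-1,0.09,0.01,0.181,0,0,0,-1,0.105,0.01,0.181,0,0,0,-1,0.12,0.01,0.181,0,0,0,-1,0.132,0.01,0.181,0,0,0,-1,0.138,0.01,0.181,0,0,0,-1,0.138,0.01,0.181,0,0,0,-1]}}

```text
time: 3.1
tool_pos: [570.7, -238.5, 136.9]
tcp_rot: [90.3, 68.0, 3.3]
ft_force: [1.0, 0.5, -0.5]
finger_gap: 85.5
```

Run:
```python
from h import *
u=np.array([-.375,0,.927])
R=frame(3.2); p=STAND[0]+Ro.from_euler('z',3.2,degrees=True).apply(u*10)
print(rel(p,R),sense()['ft_force'].round(1))
a,_=snap('top','top1');b,_=snap('scene','scene1')
Z=lambda im,x,y,w,h:cv2.resize(im[y:y+h,x:x+w,::-1],(400,300),interpolation=cv2.INTER_CUBIC)
cv2.imwrite('pics/c2.png',np.hstack([Z(a,320,155,120,90),Z(b,85,170,160,120)]))
```

```text
(array([-0.0001,  0.0002, -0.0002]), array([-0.2 , -0.06, -0.01])) [ 1.   0.5 -0.5]
```

View pics/c2.png

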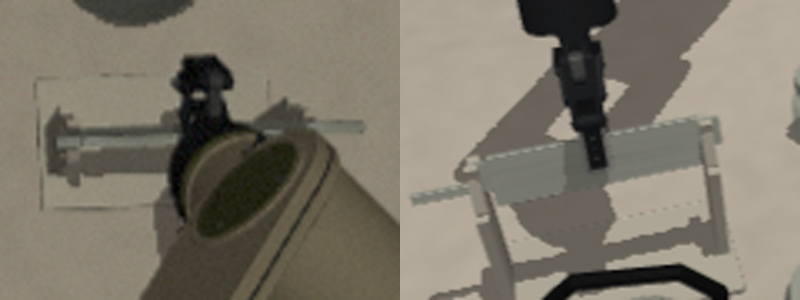

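The fingers straddle the middle of the bar, with the tip near crop (597,160). Closing.

Request:
{"api": "carry_out", "payload": {"commands": [0,0,0,0,0,0,1,0,0,0,0,0,0,1,0,0,0,0,0,0,1,0,0,0,0,0,0,1,0,0,0,0,0,0,1,0,0,0,0,0,0,1,0,0,0,0,0,0,1,0,0,0,0,0,0,1], "grip_force": 70}}

```text
time: 4.2
tool_pos: [571.3, -239.0, 138.3]
tcp_rot: [90.1, 67.9, 3.2]
ft_force: [2.7, -0.1, 2.2]
finger_gap: 7.0
```

Request:
{"api": "carry_out", "payload": {"commands": [-0.005,0,0,0,0,0,1,-0.012,0,0,0,0,0,1,-0.02,0,0,0,0,0,1,-0.03,0,0,0,0,0,1,-0.04,0,0,0,0,0,1,-0.05,0,0,0,0,0,1,-0.06,0,0,0,0,0,1,-0.08,0.01,0,0,0,0,1,-0.1,0.015,0,0,0,0,1,-0.11,0.02,0,0,0,0,1,-0.11,0.02,0,0,0,0,1]}}

```text
time: 5.58
tool_pos: [549.0, -240.6, 249.0]
tcp_rot: [89.9, 67.8, 3.0]
ft_force: [0.6, -0.7, -1.5]
finger_gap: 7.2
```

Run:
```python
from h import *
s=sense();print(s['joint_pos'].round(1),s['ft_force'].round(1),s['finger_gap'])
u=np.array([-.375,0,.927])
Rr=Ro.from_euler('z',2.4,degrees=True)
g=10
for h in(90,45):
  print(h,rel(RACK[0]+Rr.apply(u*(g+h)),frame(2.4)))
a,_=snap('top','top2');b,_=snap('scene','scene2')
f=lambda q:np.percentile(q,[1,5,50,95,99]).round(1)
# bar in hand: tool frame
for n in('scene','top'):
  o=s['tool_pos'];q=cloud(n,n+'2',[o[0]-60,o[1]-170,o[2]-60],[o[0]+80,o[1]+130,o[2]+40])
  tp,tR=cur(); l=tR.inv().apply(q-tp)
  m=(abs(l[:,1])<12)&(abs(l[:,2])>20)&(l[:,0]>-25); k=l[m]
  print(n,len(k),[f(k[:,i]).tolist() for i in range(3)])
  for side in(-1,1):
    z=k[(k[:,2]*side>25)&(k[:,2]*side<84)]; print('  side',side,len(z),'X',f(z[:,0]),'Ymed',np.median(z[:,1]).round(1))
```

```text
[-36.6  -9.4 105.1  15.1  67.6 -43.3] [ 0.6 -0.7 -1.5] 7.160237339939689
90 (array([ 0.0347,  0.0364, -0.4131]), array([ 0.58, -0.22, -0.22]))
45 (array([ 0.0797,  0.0362, -0.4129]), array([ 0.58, -0.22, -0.22]))
scene 1884 [[-9.6, -8.3, 11.0, 31.4, 33.6], [-1.1, 1.9, 4.6, 7.0, 7.9], [-98.8, -86.2, 31.1, 116.1, 144.6]]
  side -1 642 X [-9.6 -8.4 11.4 31.8 33.8] Ymed 4.6
  side 1 723 X [-9.7 -8.7 11.4 31.8 33.6] Ymed 4.6
top 383 [[-11.6, -9.7, 3.1, 27.2, 34.1], [-3.4, -2.6, 3.8, 5.0, 5.3], [-105.0, -98.6, -37.5, 137.0, 145.2]]
  side -1 168 X [-11.5 -10.6  -4.1  29.6  34.2] Ymed 4.0
  side 1 52 X [-11.7 -10.2   2.9  25.2  31.7] Ymed 4.4
```

Request:
{"api": "carry_out", "payload": {"commands": [0,0,-0.02,0,0,0,1,0,0.005,-0.055,0,0,0,1,0.005,0.01,-0.1,0,0,0,1,0.01,0.015,-0.145,0,0,0,1,0.015,0.02,-0.19,0,0,0,1,0.02,0.025,-0.235,0,0,0,1,0.025,0.03,-0.28,0.3,0,0,1,0.03,0.034,-0.325,0.5,0,0,1,0.034,0.036,-0.365,0.6,-0.2,-0.2,1,0.035,0.036,-0.395,0.6,-0.2,-0.2,1,0.035,0.036,-0.413,0.6,-0.2,-0.2,1,0.035,0.036,-0.413,0.6,-0.2,-0.2,1]}}

```text
time: 7.18
tool_pos: [571.4, 176.8, 227.4]
tcp_rot: [90.4, 68.2, 2.9]
ft_force: [-0.2, 0.2, -2.5]
finger_gap: 6.9
```

```bash
cat >> h.py <<'E'
def inhand(n,f):
  s=sense();o=s['tool_pos'];q=cloud(n,f,[o[0]-60,o[1]-190,o[2]-60],[o[0]+80,o[1]+150,o[2]+40])
  return q
E
python3 - <<'E'
from h import *
u=np.array([-.375,0,.927]);Rr=Ro.from_euler('z',2.4,degrees=True)
for h in(90,50,25,0): print(h,rel(RACK[0]+Rr.apply(u*(10+h)),frame(2.4)))
a,_=snap('top','top3');b,_=snap('scene','scene3')
Z=lambda im,x,y,w,h:cv2.resize(im[y:y+h,x:x+w,::-1],(400,300),interpolation=cv2.INTER_CUBIC)
cv2.imwrite('pics/c3.png',np.hstack([Z(a,170,125,140,105),Z(b,270,160,160,120)]))
f=lambda q:np.percentile(q,[2,50,98]).round(1)
# bar pose in rack frame from each camera
for n in('scene','top'):
  q=loc(cloud(n,n+'3',[520,0,180],[680,320,255]),RACK[0],2.4)
  uu=-.375*q[:,0]+.927*(q[:,2]-135); t=.927*q[:,0]+.375*(q[:,2]-135)
  m=(abs(t)<12)&(uu>60)&(uu<115)&(abs(q[:,1])>22); print(n,m.sum(),'u',f(uu[m]),'t',f(t[m]),'y',f(q[m,1]), 't slope',np.polyfit(q[m,1],t[m],1))
E
```

```text
90 (array([-0.002 ,  0.0034,  0.0025]), array([ 0.09, -0.19,  0.23]))
50 (array([0.038 , 0.0035, 0.0027]), array([ 0.09, -0.19,  0.23]))
25 (array([0.063 , 0.0036, 0.0028]), array([ 0.09, -0.19,  0.23]))
0 (array([0.088 , 0.0038, 0.0028]), array([ 0.09, -0.19,  0.23]))
scene 1317 u [ 67.   89.2 109.5] t [-4.3  0.7  3.4] y [-137.7  -32.6   96.4] t slope [1.36440364e-04 4.96036598e-01]
top 344 u [ 68.4  97.9 110.4] t [-8.  -1.5  0.3] y [-138.7  -54.4  104.2] t slope [ 0.00393119 -2.44856032]
```

View pics/c3.png

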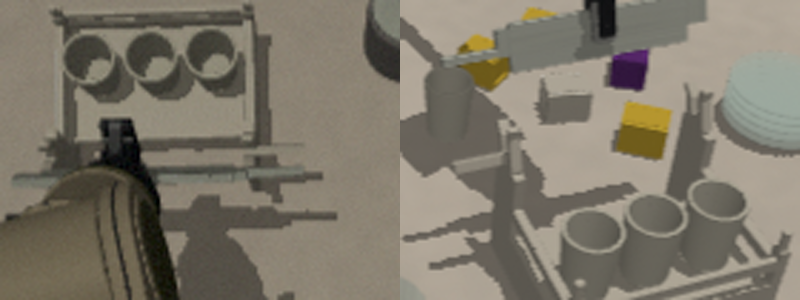

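The bar hangs straight above its place, short by ~3 mm in thickness direction; I correct, aiming at mid-slot (+2 mm), and go to just above the mouths.

Request:
{"api": "carry_out", "payload": {"commands": [0.005,0.002,0.001,0,0,0,1,0.015,0.004,0.002,0,0,0,1,0.03,0.005,0.0025,0,0,0.2,1,0.042,0.0055,0.0025,0,0,0.2,1,0.05,0.0055,0.0025,0,0,0.2,1,0.052,0.0055,0.0025,0,0,0.2,1,0.052,0.0055,0.0025,0,0,0.2,1,0.052,0.0055,0.0025,0,0,0.2,1]}}

```text
time: 8.28
tool_pos: [596.7, 173.9, 182.2]
tcp_rot: [90.3, 67.9, 2.8]
ft_force: [0.5, 0.4, -2.0]
finger_gap: 7.2
```

Run:
```python
from h import *
u=np.array([-.375,0,.927]);Rr=Ro.from_euler('z',2.4,degrees=True)
T=Rr.apply([.927,0,.375])
for h in(36,10,-2): print(h,rel(RACK[0]+Rr.apply(u*(10+h))+2*T,frame(2.4)))
a,_=snap('top','top4');b,_=snap('scene','scene4')
f=lambda q:np.percentile(q,[2,50,98]).round(1)
for n in('scene','top'):
  q=loc(cloud(n,n+'4',[520,0,100],[680,320,210]),RACK[0],2.4)
  uu=-.375*q[:,0]+.927*(q[:,2]-135); t=.927*q[:,0]+.375*(q[:,2]-135)
  m=(abs(t)<14)&(uu>18)&(uu<62)&(abs(q[:,1])>22)&(abs(q[:,1])<84); print(n,'mid',m.sum(),'u',f(uu[m]),'t',f(t[m]),'slope',np.polyfit(q[m,1],t[m],1))
  m=(abs(t)<14)&(uu>24)&(uu<45)&(q[:,1]<-104); print(' stub u',f(uu[m]),'t',f(t[m]),'y',f(q[m,1]))
  m=(abs(t)<14)&(uu<0)&(uu>-20)&(q[:,1]<-104); print(' spig u',f(uu[m]),'t',f(t[m]),'y',f(q[m,1]))
  m=(t<25)&(t>-25)&(uu>24)&(uu<60)&(q[:,1]>86); print(' +end y',f(q[m,1]),len(q[m]))
Z=lambda im,x,y,w,h:cv2.resize(im[y:y+h,x:x+w,::-1],(400,300),interpolation=cv2.INTER_CUBIC)
cv2.imwrite('pics/c4.png',np.hstack([Z(a,170,140,120,90),Z(b,285,170,120,90)]))
```

```text
36 (array([ 0.0007, -0.001 , -0.0014]), array([ 0.01, -0.14, -0.05]))
10 (array([ 0.0267, -0.001 , -0.0013]), array([ 0.01, -0.14, -0.05]))
-2 (array([ 0.0387, -0.001 , -0.0013]), array([ 0.01, -0.14, -0.05]))
scene mid 910 u [18.9 39.3 58.4] t [2.5 6.8 9.5] slope [-1.42191095e-03  6.68894516e+00]
 stub u [30.8 35.3 38.6] t [-0.3  6.7  9.7] y [-153.2 -129.1 -105. ]
 spig u [-13.8  -8.2  -4.4] t [-3.8  3.8  6.8] y [-149.6 -128.3 -105.2]
 +end y [ 86.1  93.3 100.8] 63
top mid 185 u [19.6 54.  59.8] t [-1.6  5.5  6.6] slope [3.22199466e-03 4.09051810e+00]
 stub u [32.1 35.8 40.5] t [-2.   3.1  6.5] y [-149.  -122.8 -104.3]
 spig u [-16.5  -9.1  -3.7] t [0.8 3.  4. ] y [-143.6 -124.5 -105.4]
 +end y [ 86.7  94.9 103.8] 35
```

View pics/c4.png

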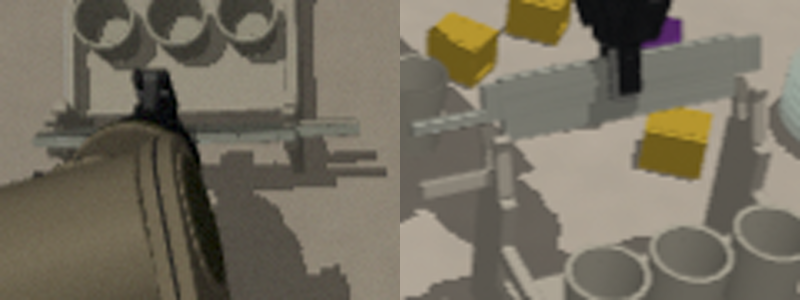

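Stub vs spigot: thickness offset +1.5 mm (good), bar ~4 mm too far to −y. I correct that and descend along the slots.

Request:
{"api": "carry_out", "payload": {"commands": [0,0,-0.002,0,0,0,1,0,0,-0.004,0,0,0,1,0,0,-0.004,0,0,0,1,0.004,0,-0.004,0,0,0,1,0.008,0,-0.004,0,0,0,1,0.012,0,-0.004,0,0,0,1,0.016,0,-0.004,0,0,0,1,0.02,0,-0.004,0,0,0,1,0.022,0,-0.004,0,0,0,1,0.022,0,-0.004,0,0,0,1]}}

```text
time: 9.62
tool_pos: [604.7, 178.3, 161.6]
tcp_rot: [90.3, 68.0, 2.8]
ft_force: [-0.6, -0.4, -1.4]
finger_gap: 6.7
```

No contact and about 13 mm to go. On gently.

Request:
{"api": "carry_out", "payload": {"commands": [0.003,0,0,0,0,0,1,0.005,0,0,0,0,0,1,0.007,0,0,0,0,0,1,0.009,0,0,0,0,0,1,0.01,0,0,0,0,0,1,0.011,0,0,0,0,0,1,0.011,0,0,0,0,0,1]}}

```text
time: 10.5
tool_pos: [608.9, 178.5, 151.3]
tcp_rot: [90.3, 68.0, 2.8]
ft_force: [-0.4, -0.7, -2.0]
finger_gap: 6.7
```

```bash
cat > m.py <<'E'
from h import *
import sys
k=sys.argv[1]
u=np.array([-.375,0,.927]);Rr=Ro.from_euler('z',2.4,degrees=True)
T=Rr.apply([.927,0,.375])
print(rel(RACK[0]+Rr.apply(u*10),frame(2.4)),sense()['ft_force'].round(1))
a,_=snap('top','top'+k);b,_=snap('scene','scene'+k)
f=lambda q:np.percentile(q,[2,50,98]).round(1)
for n in('scene','top'):
  q=loc(cloud(n,n+k,[520,0,100],[680,320,210]),RACK[0],2.4)
  uu=-.375*q[:,0]+.927*(q[:,2]-135); t=.927*q[:,0]+.375*(q[:,2]-135)
  for s in(1,-1):
    m=(abs(t)<14)&(uu>-35)&(uu<40)&(abs(q[:,1])>24)&(abs(q[:,1])<84)&(q[:,1]*s>0); print(n,'mid',s,m.sum(),'u',f(uu[m]),'t',f(t[m]))
  m=(abs(t)<14)&(uu>-25)&(uu<45)&(q[:,1]<-104); print(' stub+spig u',f(uu[m]),'t',f(t[m]),'y',f(q[m,1]),np.histogram(uu[m],bins=range(-20,20,3))[0])
Z=lambda im,x,y,w,h:cv2.resize(im[y:y+h,x:x+w,::-1],(400,300),interpolation=cv2.INTER_CUBIC)
cv2.imwrite('pics/c%s.png'%k,np.hstack([Z(a,180,150,104,78),Z(b,285,190,120,90)]))
E
python3 m.py 5
```

```text
(array([ 0.0035, -0.0029,  0.0026]), array([ 0.01, -0.13, -0.03])) [-0.4 -0.7 -2. ]
scene mid 1 449 u [-17.5   4.7  25.4] t [2.7 6.4 9.3]
scene mid -1 487 u [-17.5   4.9  25.3] t [2.8 6.6 9.6]
 stub+spig u [-13.9  -4.9   5.4] t [-0.4  5.   9. ] y [-149.4 -128.3 -105. ] [ 0  4 23 30 31 11 27 28 31  0  0  0  0]
top mid 1 37 u [-18.4  17.9  27.2] t [-1.1  5.3  6.3]
top mid -1 118 u [-14.2  21.2  26.9] t [-1.9  5.3  6.4]
 stub+spig u [-10.4   2.4   7.6] t [-4.5  1.7  6.3] y [-143.7 -124.7 -105.7] [ 1  0  0  3  5  4 14 19 13  2  0  0  0]
```

Request:
{"api": "carry_out", "payload": {"commands": [0.001,0,0,0,0,0,1,0.002,0,0,0,0,0,1,0.003,0,0,0,0,0,1,0.003,0,0,0,0,0,1]}}

```text
time: 11.1
tool_pos: [609.8, 178.5, 149.4]
tcp_rot: [90.3, 68.0, 2.7]
ft_force: [-7.7, -1.9, 6.1]
finger_gap: 6.9
```

Request:
{"api": "carry_out", "payload": {"commands": [0.001,-0.001,0,0,0,0,1,0.001,-0.002,0,0,0,0,1,0.002,-0.002,0,0,0,0,1,0.002,-0.002,0,0,0,0,1]}}

```text
time: 11.6
tool_pos: [609.5, 178.6, 149.2]
tcp_rot: [90.3, 67.8, 2.8]
ft_force: [-11.6, -3.4, 15.3]
finger_gap: 6.7
```

```bash
python3 m.py 6
```

```text
(array([ 0.0012, -0.0027,  0.0027]), array([ 0.01, -0.13, -0.16])) [-11.6  -3.4  15.3]
scene mid 1 446 u [-19.7   2.6  23. ] t [1.6 6.3 9.2]
scene mid -1 490 u [-19.8   2.4  23. ] t [1.  6.5 9.3]
 stub+spig u [-14.1  -4.5   3.6] t [-0.1  4.9  9.1] y [-149.5 -128.6 -105.3] [ 0  5 27 24 23 24 25 36  0  0  0  0  0]
top mid 1 40 u [-17.7  18.7  23.7] t [-1.5  5.2  6.4]
top mid -1 117 u [-13.   18.7  24.6] t [-2.2  5.1  6.2]
 stub+spig u [-9.7  0.1  6.9] t [-4.6  1.3  6. ] y [-143.6 -124.6 -105.6] [ 0  1  0  4  7  8 20 17  2  2  0  0  0]
```

View pics/c6.png

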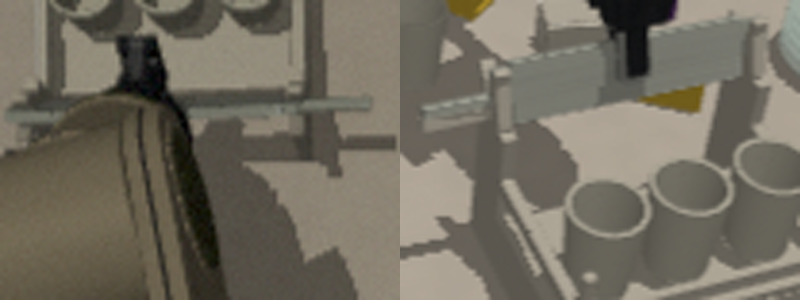

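The bar lies home on both sides (stub directly on the spigot at crop (455,110), middle level). I relieve the load, then release.

Request:
{"api": "carry_out", "payload": {"commands": [-0.001,-0.001,0,0,0,0,1,-0.001,-0.002,0,0,0,0,1,-0.001,-0.002,0,0,0,0,0.7,-0.001,-0.002,0,0,0,0,0.5,-0.001,-0.002,0,0,0,0,0.3,-0.001,-0.002,0,0,0,0,0.2,-0.001,-0.002,0,0,0,0,0.2]}}

```text
time: 12.58
tool_pos: [607.3, 178.5, 149.4]
tcp_rot: [90.3, 67.8, 2.8]
ft_force: [0.7, 0.1, 0.7]
finger_gap: 33.9
```

Request:
{"api": "carry_out", "payload": {"commands": [-0.01,0,0,0,0,0,0.2,-0.025,0,0,0,0,0,0.2,-0.045,0,0,0,0,0,0.2,-0.07,0,0,0,0,0,0.2,-0.1,0,0,0,0,0,0,-0.12,0,0,0,0,0,0,-0.12,0,0,0,0,0,-0.3]}}

```text
time: 13.45
tool_pos: [563.0, 176.8, 264.3]
tcp_rot: [90.5, 67.5, 2.9]
ft_force: [0.1, 1.4, 0.2]
finger_gap: 55.5
```

```bash
python3 m.py 7
python3 - <<'E'
from h import *
a,b=cv2.imread('pics/top7.png'),cv2.imread('pics/scene7.png')
for n,im in(('top',a),('scene',b)):
  q=cloud(n,n+'7',[395,185,30],[465,260,48]); c=cv2.minAreaRect(q[:,:2].astype(np.float32)); print(n,len(q),c,np.median(q,0).round(1))
for z in(110,24): print(z,rel(np.array([430,220,z]),frame(-7.2,0)))
print(sense()['joint_pos'].round(1))
E
```

```text
(array([ 0.1254, -0.0036,  0.0033]), array([ 0.  , -0.21, -0.48])) [0.1 1.4 0.2]
scene mid 1 438 u [-19.5   2.8  23.1] t [-1.6  3.5  6.3]
scene mid -1 483 u [-20.    2.3  23.1] t [0.2 4.  6.9]
 stub+spig u [-13.9  -4.6   3.3] t [-1.2  4.2  7.4] y [-149.8 -128.1 -105.2] [ 0  3 27 26 27 27 26 38  1  0  0  0  0]
top mid 1 62 u [-20.1  19.1  24.4] t [-4.5  2.1  3.8]
top mid -1 109 u [-14.9  19.1  24.5] t [-3.1  2.5  4.2]
 stub+spig u [-16.5  -0.5   4.5] t [-3.1  0.8  4. ] y [-143.6 -124.5 -105.5] [ 1  3  2  8  2  3 22 16  4  0  0  0  0]
top 4 ((410.5579528808594, 224.79112243652344), (0.18669089674949646, 8.36814022064209), 1.9684373140335083) [410.5 224.9  38.4]
scene 210 ((432.41748046875, 217.80078125), (49.53889083862305, 44.190818786621094), 83.88850402832031) [436.6 217.2  40.3]
110 (array([ 0.0877, -0.1763, -0.049 ]), array([  9.52,  -2.  , -22.14]))
24 (array([ 0.1674, -0.2088, -0.0488]), array([  9.52,  -2.  , -22.14]))
[ 15.1 -13.5 107.3  -5.1  64.5  14. ]
```

The bar settled onto the front faces and is fully home (t≈0, level). Now the sleeve.

Request:
{"api": "carry_out", "payload": {"commands": [0.01,-0.03,-0.01,1.5,0,-3.5,-0.6,0.02,-0.065,-0.02,3,-1,-7,-0.6,0.035,-0.1,-0.03,5,-1,-12,-0.6,0.055,-0.135,-0.04,7,-2,-17,-0.6,0.075,-0.165,-0.045,9,-2,-21,-0.6,0.088,-0.176,-0.049,9.5,-2,-22.1,-0.6,0.088,-0.176,-0.049,9.5,-2,-22.1,-0.6,0.088,-0.176,-0.049,9.5,-2,-22.1,-0.6]}}

```text
time: 14.55
tool_pos: [431.5, 220.2, 113.9]
tcp_rot: [101.2, 89.8, 4.1]
ft_force: [-0.0, 0.2, 1.4]
finger_gap: 68.2
```

Run:
```python
from h import *
print(rel(np.array([430.5,220,24]),frame(-6.8,0)))
a,_=snap('top','top8');b,_=snap('scene','scene8')
Z=lambda im,x,y,w,h:cv2.resize(im[y:y+h,x:x+w,::-1],(400,300),interpolation=cv2.INTER_CUBIC)
cv2.imwrite('pics/c8.png',np.hstack([Z(a,170,200,104,78),Z(b,290,140,120,90)]))
```

```text
(array([ 0.0869, -0.0012,  0.0003]), array([-0.36, -0.03, -0.18]))
```

View pics/c8.png

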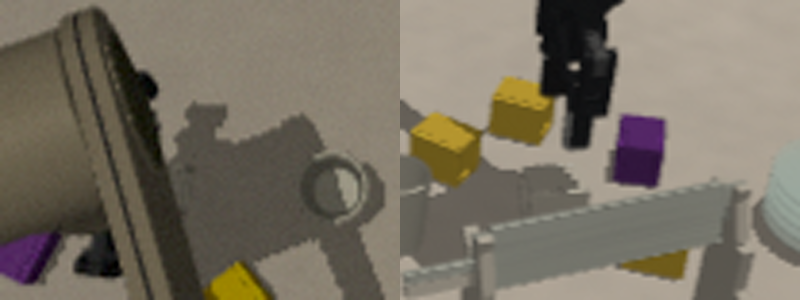

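The gripper is above the sleeve (which is now hidden), and the yellow and purple blocks are clear of the fingers. Descend and grip.

Request:
{"api": "carry_out", "payload": {"commands": [0.02,-0.001,0,0,0,0,-0.6,0.045,-0.001,0,0,0,0,-0.6,0.065,-0.001,0,0,0,0,-0.6,0.08,-0.001,0,0,0,0,-0.6,0.086,-0.001,0,0,0,0,-0.6,0.086,-0.001,0,0,0,0,-0.6,0.086,-0.001,0,0,0,0,0.6,0.086,-0.001,0,0,0,0,0.6,0.086,-0.001,0,0,0,0,0.6,0.086,-0.001,0,0,0,0,0.6,0.086,-0.001,0,0,0,0,0.6], "grip_force": 30}}

```text
time: 16.02
tool_pos: [431.8, 220.8, 29.3]
tcp_rot: [111.2, 89.7, 14.1]
ft_force: [-0.5, 0.0, 5.6]
finger_gap: 39.8
```

Request:
{"api": "carry_out", "payload": {"commands": [-0.02,0,0,0,0,0,0.6,-0.05,0,0,0,0,0,0.6,-0.09,0,0,0,0,0,0.6,-0.13,0,0,0,0,0,0.6,-0.15,0,0,0,0,0,0.6,-0.15,0,0,0,0,0,0.6]}}

```text
time: 16.77
tool_pos: [432.1, 221.0, 181.1]
tcp_rot: [114.0, 89.5, 16.9]
ft_force: [-0.1, 0.1, -1.0]
finger_gap: 39.6
```

Run:
```python
from h import *
print(sense()['joint_pos'].round(1))
Rr=Ro.from_euler('z',2.4,degrees=True)
for l in([-110,-120,135],[1,-200,135]):
  p=np.array([612.5,176,0])+Rr.apply(l); print(p.round(1),rel(p,frame(2.4,0)))
```

```text
[ 21.1  -8.4 108.7  -0.   79.2  28.2]
[507.6  51.5 135. ] (array([0.0433, 0.0958, 0.159 ]), array([-9.57, -0.18, -0.5 ]))
[621.9 -23.8 135. ] (array([0.0441, 0.2185, 0.2194]), array([-9.57, -0.18, -0.5 ]))
```

Request:
{"api": "carry_out", "payload": {"commands": [0,0.01,0.03,-1,0,0,0.6,0,0.02,0.07,-3,0,0,0.6,0,0.03,0.11,-5,0,0,0.6,0,0.045,0.15,-7,0,0,0.6,0,0.075,0.185,-8,0,0,0.6,0.01,0.11,0.215,-9,0,0,0.6,0.02,0.15,0.22,-9.6,0,-0.5,0.6,0.03,0.185,0.22,-9.6,0,-0.5,0.6,0.04,0.21,0.22,-9.6,0,-0.5,0.6,0.044,0.2185,0.22,-9.6,-0.2,-0.5,0.6,0.044,0.2185,0.22,-9.6,-0.2,-0.5,0.6,0.044,0.2185,0.22,-9.6,-0.2,-0.5,0.6]}}

```text
time: 18.27
tool_pos: [621.0, -24.1, 138.0]
tcp_rot: [-61.0, 90.0, -148.6]
ft_force: [-0.4, 0.1, -0.2]
finger_gap: 39.9
```

```bash
cat > s.py <<'E'
from h import *
import sys
k=sys.argv[1]
Rr=Ro.from_euler('z',2.4,degrees=True)
s=sense();tp,tR=cur()
print('tcp local',loc(tp,RACK[0],2.4).round(1),s['ft_force'].round(1),s['joint_pos'].round(1), 'axes',(Rr.inv()*tR).as_matrix().round(3).tolist())
a,_=snap('top','top'+k);b,_=snap('scene','scene'+k)
f=lambda q:np.percentile(q,[2,50,98]).round(1)
zc=tp[2]-9
for n in('scene','top'):
  d=np.load(f'pics/{n}{k}.npy');P=pts(n,d);im=cv2.cvtColor((b if n=='scene' else a),cv2.COLOR_RGB2HSV)
  l=loc(P,RACK[0],2.4);c=loc(tp,RACK[0],2.4)
  m=(d>0)&(abs(l[...,0]-c[0])<32)&(abs(l[...,1]-c[1])<45)&(abs(l[...,2]-zc)<28)&(im[...,2]>75)
  q=l[m];print(n,len(q),'x',f(q[:,0]),'y',f(q[:,1]),'z',f(q[:,2]))
  m=(d>0)&(l[...,1]<-104)&(l[...,1]>-152)&(abs(l[...,0])<20)&(abs(l[...,2]-128)<16)
  q=l[m];print('  spig',len(q),'x',f(q[:,0]),'y',f(q[:,1]),'z',f(q[:,2]))
Z=lambda im,x,y,w,h:cv2.resize(im[y:y+h,x:x+w,::-1],(400,300),interpolation=cv2.INTER_CUBIC)
cv2.imwrite('pics/c%s.png'%k,np.hstack([Z(a,230,140,104,78),Z(b,240,180,104,78)]))
E
python3 s.py 9
```

```text
tcp local [ 2.000e-01 -2.003e+02  1.380e+02] [-0.4  0.1 -0.2] [-6.9 15.3 88.7 -0.  76.1 -9.4] axes [[-0.001, 1.0, 0.001], [-0.0, 0.001, -1.0], [-1.0, -0.001, 0.0]]
scene 326 x [-17.3  18.2  26.4] y [-227.4 -218.6 -179. ] z [110.8 135.5 151.9]
  spig 174 x [-1.6  5.3 10. ] y [-149.5 -128.4 -105. ] z [122.9 132.4 139.6]
top 18 x [-20.6 -16.5   2.7] y [-222.7 -175.7 -173.7] z [109.9 147.  148.8]
  spig 13 x [-3.5  1.   7.4] y [-145.5 -140.9 -138. ] z [124.2 135.2 140.5]
```

View pics/c9.png

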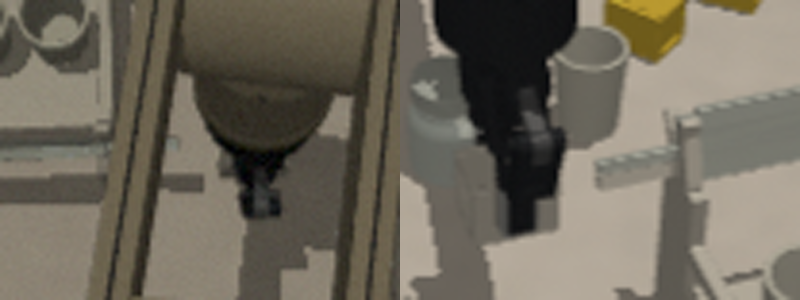

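The sleeve sits straight in the grip, centre ≈ (0.5, −202, 129) in the rack frame. Section centre is x≈+2.5, z 129. Shift 2.5 mm and push on.

Request:
{"api": "carry_out", "payload": {"commands": [0,0.0025,0,0,0,0,0.6,0,0.0025,-0.008,0,0,0,0.6,0,0.0025,-0.016,0,0,0,0.6,0,0.0025,-0.022,0,0,0,0.6,0,0.0025,-0.028,0,0,0,0.6,0,0.0025,-0.034,0,0,0,0.6,0,0.0025,-0.04,0,0,0,0.6,0,0.0025,-0.04,0,0,0,0.6]}}

```text
time: 19.38
tool_pos: [622.2, 16.3, 138.6]
tcp_rot: [44.1, 90.0, -43.4]
ft_force: [1.1, -0.9, -0.5]
finger_gap: 39.9
```

```bash
python3 s.py 10
```

```text
tcp local [   3.  -159.9  138.6] [ 1.1 -0.9 -0.5] [-3.2 15.3 88.5 -0.  76.1 -5.7] axes [[0.0, 1.0, 0.001], [-0.0, 0.001, -1.0], [-1.0, 0.0, 0.0]]
scene 389 x [-15.2  12.5  29.4] y [-187.4 -176.8 -116.9] z [111.3 133.2 151.9]
  spig 89 x [-1.9  5.8  9.9] y [-129.2 -116.1 -104.8] z [123.3 132.3 139.8]
top 32 x [-17.6  -2.5   9.4] y [-180.8 -125.9 -116.2] z [115.2 136.3 150.4]
  spig 47 x [-18.4  -0.1   9.3] y [-142.8 -119.3 -105.5] z [114.6 135.2 141.1]
```

View pics/c10.png

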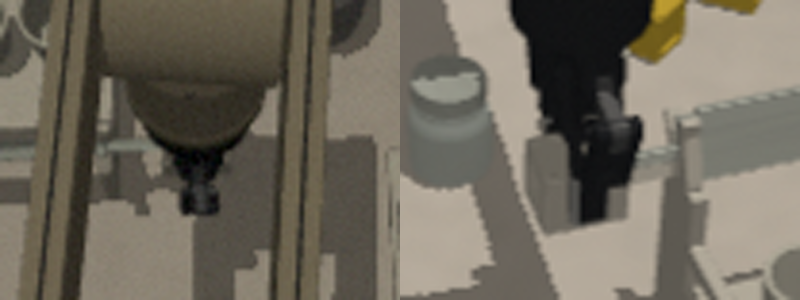

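The sleeve is over the tip with no contact force. About 37 mm remain.

Request:
{"api": "carry_out", "payload": {"commands": [0,0,-0.006,0,0,0,0.6,0,0,-0.012,0,0,0,0.6,0,0,-0.018,0,0,0,0.6,0,0,-0.024,0,0,0,0.6,0,0,-0.029,0,0,0,0.6,0,0,-0.032,0,0,0,0.6,0,0,-0.033,0,0,0,0.6,0,0,-0.033,0,0,0,0.6]}}

```text
time: 20.48
tool_pos: [620.8, 48.7, 138.6]
tcp_rot: [33.9, 90.0, -53.6]
ft_force: [0.7, -0.3, -0.9]
finger_gap: 39.6
```

Request:
{"api": "carry_out", "payload": {"commands": [0,0,-0.001,0,0,0,0.6,0,0,-0.002,0,0,0,0.6,0,0,-0.003,0,0,0,0.6,0,0,-0.004,0,0,0,0.6,0,0,-0.005,0,0,0,0.6,0,0,-0.005,0,0,0,0.6]}}

```text
time: 21.22
tool_pos: [620.7, 51.4, 138.6]
tcp_rot: [5.2, 89.8, -82.4]
ft_force: [-0.2, -10.4, 0.4]
finger_gap: 39.6
```

Contact with the cheek (10 N). Release and retreat straight up.

Request:
{"api": "carry_out", "payload": {"commands": [0,0,-0.001,0,0,0,0.6,0,0,-0.0005,0,0,0,0.6,0,0,0,0,0,0,0,0,0,0,0,0,0,-0.2,0,0,0,0,0,0,-0.3,0,0,0,0,0,0,-0.3,-0.01,0,0,0,0,0,-0.3,-0.03,0,0,0,0,0,-0.3,-0.06,0,0,0,0,0,-0.3,-0.1,0,0,0,0,0,-0.3,-0.13,0,0,0,0,0,-0.3,-0.13,0,0,0,0,0,-0.3]}}

```text
time: 22.72
tool_pos: [622.7, 52.0, 274.5]
tcp_rot: [63.8, 89.4, -23.8]
ft_force: [-0.2, 0.1, 0.1]
finger_gap: 55.4
```

Move back toward the robot for a clear view, then check. Tool Y is ≈ +x.

Request:
{"api": "carry_out", "payload": {"commands": [0,-0.04,0,0,0,0,-0.3,0,-0.09,0,0,0,0,-0.3,0,-0.14,0,0,0,0,-0.3,0,-0.17,0,0,0,0,-0.3,0,-0.18,0,0,0,0,-0.3,0,-0.18,0,0,0,0,-0.3]}}

```text
time: 23.48
tool_pos: [443.0, 44.5, 273.3]
tcp_rot: [66.1, 89.4, -21.5]
ft_force: [0.0, 0.2, 0.3]
finger_gap: 55.5
```

```bash
python3 m.py 11
python3 - <<'E'
from h import *
f=lambda q:np.percentile(q,[2,50,98]).round(1)
for n in('scene','top'):
  l=loc(cloud(n,n+'11',[560,10,95],[680,74,170]),RACK[0],2.4);print(n,len(l),[f(l[:,i]).tolist() for i in range(3)])
a,b=cv2.imread('pics/top11.png'),cv2.imread('pics/scene11.png')
for n,im in(('top',a),('scene',b)):
  i0=cv2.imread(f'pics/{n}0.png')
Z=lambda im,x,y,w,h,s:cv2.resize(im[y:y+h,x:x+w],s,interpolation=cv2.INTER_CUBIC)
cv2.imwrite('pics/c11.png',np.vstack([np.hstack([Z(a,180,130,104,78,(400,300)),Z(b,275,190,120,90,(400,300))]),np.hstack([Z(a,0,0,560,420,(400,300)),Z(b,0,0,560,420,(400,300))])]))
E
```

```text
(array([ 0.1274,  0.1686, -0.1249]), array([ 0.04,  0.25, 21.42])) [0.  0.2 0.3]
scene mid 1 437 u [-19.6   2.8  23.2] t [-1.2  3.4  6.5]
scene mid -1 480 u [-19.8   2.8  23. ] t [-0.1  4.   7.3]
 stub+spig u [-23.7   9.   14.6] t [-13.1  -0.7  13.5] y [-152.4 -133.7 -105.6] [ 3  0  3  2  3  2  2  3 34 58 57 29  0]
top mid 1 118 u [-17.   19.1  25.8] t [-4.2  2.2  3.7]
top mid -1 110 u [-14.5  19.4  25.1] t [-3.1  2.7  4.1]
 stub+spig u [ 0.6  8.3 15.7] t [-13.   -0.4  13.1] y [-146.5 -126.1 -105.8] [ 0  0  0  0  0  0  5 12 40 53 41 15  2]
scene 631 [[-14.9, 20.1, 25.3], [-152.4, -131.3, -103.7], [107.3, 139.9, 147.0]]
top 291 [[-17.8, -1.7, 20.1], [-146.7, -124.9, -103.1], [107.8, 142.6, 147.2]]
```

View pics/c11.png

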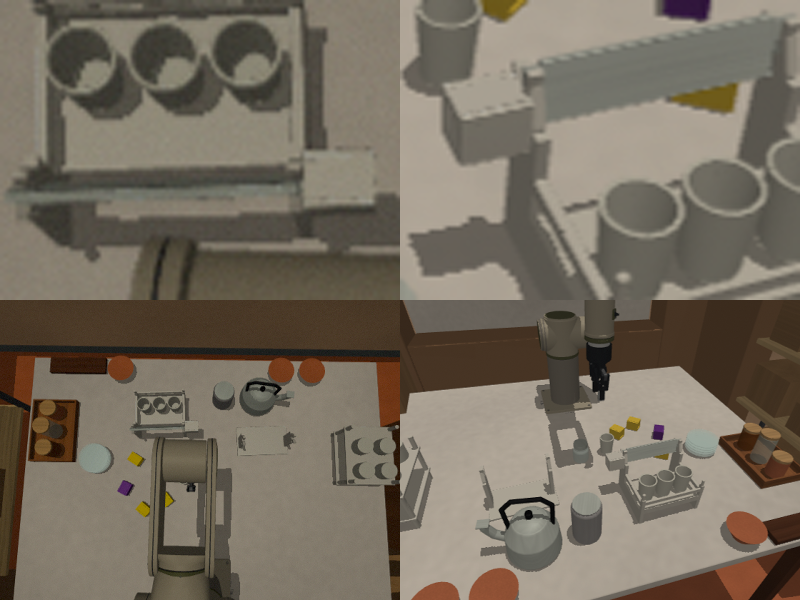

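```bash
python3 -c "
from h import *
order.hand_in(); print(sense()['time'])"
```

```text
the job is handed in; nothing more can be done
the job is handed in; nothing more can be done
```

The bar is in both slots and locked by the white sleeve, and I handed the job in at about 23.6 s of the 59 s allowed.

**Bar:** I lifted it from the stand, lowered it along the slots until it touched the floor, eased off the load and let go. In both cameras it then lay level and at the seat to within about 1–2 mm, with its stub on the half spigot. It had not moved when I checked again after fitting the sleeve.

**Sleeve:** I pushed it over the stub and half spigot until it met the cheek, feeling about 10 N, let go, and pulled the gripper clear. Its outer end measured about 151 mm from the rack's middle, against 150 mm when home. That 1 mm is within measuring error, so I can't rule out a gap that small at the cheek.

**Everything else:** In the last pictures the cups, jar, kettle, tin, saucers and coloured blocks appear to stand where they were. I checked this by eye only.

**Disagreements:** The two cameras differed by 3–6 mm in position, mostly along the bar. I worked from the bar and sleeve relative to the rack, or averaged the two. The wrist force stayed below about 20 N in every reading. There was one unexplained 5.6 N reading while gripping the sleeve at the table, possibly the fingertips touching it.

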